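Press the bearing cap home and show the unit to the inspection camera

ROBOT

A 6-joint arm with a two-finger parallel gripper is mounted at the origin on the work surface; the furniture and walls round the work are solid. World frame = base frame: x ahead of the robot, y to its left, z up, the work surface at z = 0. Lengths are in m, angles in degrees, forces in N, time in s.
With the tool pointing down it reaches from about 0.375 to 0.9 m from the base axis. Payload 3.1 kg.
Tool frame: the origin (TCP) lies on the centre line of the jaws, within the pads' length; the fingertips stand 8 mm ahead of it and the grasp point (between the pads) lies 11 mm behind it; z points along the fingers, y is the line along which they close (so a half turn about z gives the same grasp; the last joint's range is limited). The gripper opens to 87 mm and grips with 3 to 60 N. Pads are 19 mm wide; open, the fingers measure 117 mm over their backs; the gripper's body (75 mm by 190 mm) begins 51 mm behind the grasp point.
Start: joints at [-85.686, 30.224, 82.088, -0, 67.689, -10.227], TCP at [0.157, -0.605, 0.208] pointing down, gripper open.
Joint ranges: [-176.69, 176.69], [-43.24, 126.21], [12.49, 139.97], [-82, 262], [0, 151.66], [-163.58, 163.58]. Speed limits (degrees/s): [159.86, 159.86, 180, 180, 180, 180].

INTERFACE

Orientations are given as a 3x3 rotation matrix whose columns are the frame's x, y, z axes.
In Python, from rig import * gives the robot as it stands.
- The arm moves only by the tool step_arm, never from a script. Its argument "targets" is a list of rows, each a list of 5 numbers: the opening, from -1 (shut) to 1 (fully open), then the shift along the world's x, y, z normalised to -1 to 1, where 1 is 0.25 m, then the turn about the world's z normalised to -1 to 1, where 1 is 180 degrees. In form: [[fingers, x, y, z, turn], ...]. A call has 1 to 20 rows; each row is the pose to reach, as a shift and turn from the pose commanded when the call began, turning the shorter way round; what a row does not reach only later rows make up. A row lasts 1/10 s, in which the tool goes at most 50 mm and 8.59 degrees, less where a joint would pass 70% of its speed; a pose out of reach is approached as far as the arm can. A call with a number of a shift or a turn outside -1 to 1 is refused whole. A call with a gripper value outside its range is refused whole. The fingers move at their own pace and stop on an object; the grip force is fixed at half the most. Time passes only in rows, so rows that repeat a pose let the fingers close. It gives the time, the measured TCP pose, the force, the opening and the grip force at its end, in the units of the state.
- read_state(): the state, without advancing time (a new reading comes with each control period).
- capture(name): name is "scene" or "top" or "wrist"; returns a dict with "color" (384x512x3 uint8, red, green, blue), "mtx" (3x3 intrinsics, pixels), "k1" (the pictures are not rectified: a ray, as slopes to the right and down, at radius r is drawn at 1 + k1 r^2 times it, then the intrinsics apply), "pose" (4x4, takes a point from camera to world coordinates). Camera axes: x right, y down, z forward; pixel columns grow to the right and rows downward; lengths in m; the calibration is good to about 2 mm. A picture is of the moment at which its call begins. There is no depth.
- hand_in(): hands the job in; it is judged then, once.
The state is a dict: "time_s": time; "joint_positions": joint angles; "qvel": joint speeds; "tau": joint torques, N m; "position": TCP position; "tcp_rot": TCP orientation; "force": force on the tool from outside, world axes, zero at the start; "moment": the same for the moment, N m; "opening": opening from 0.0 (shut) to 1.0 (fully open); "grasp_force": force on a finger pad.
Only numpy, scipy, OpenCV 4.12 (cv2) and the standard library are available. Lean on these libraries where they do the work, as an engineer would, in place of code of your own. Each camera call takes 0.05 s, during which the arm holds its last target. There are 200 camera calls.

TASK

One of the two flange bearing units in the assembly fixture has its yellow end cap standing proud: with the unit sitting on its pins, press that cap fully home, then lift that unit off the pins. Hold it in the air in front of the inspection camera for the seating check: level, cap up, its red-tipped grease nipple pointing straight at the lens, the seam between cap and housing on the lens axis (same height, centred) and the middle of the unit 150 mm in front of the lens. Finish while still holding it there, steady and in the gripper alone; do not touch the camera and leave the other unit, the tools and the tin where they are.

Things in the scene. Friction and masses are not known exactly. Their poses are not given: they have to be found in the camera images.
- unit_a: the bearing unit with the proud cap, grey, 118 mm long (x), 54 mm wide (y), 0.34 to 0.55 kg, at either station. Origin: centre of its underside; z up, x along its length to the grease nipple. Flange 14 mm thick, the middle 44 mm of its long sides flat, 54 mm apart (grip here, in y); above it a round boss 45-50 mm wide, top at z = 30 mm; 12 mm through holes at x = +43, -43 mm over the pins
- cap_a (a joint): how far the yellow cap of unit_a stands proud of fully home, in m: 0 fully home, at most 0.006; starts at 0.004 to 0.006. A stiff push fit: it moves down under a push of about 9 N (any more will do), and stays where it is left; never needs pulling
- cap_a_top (a point): centre of the flat top of unit_a's yellow cap (36 mm flat top, rim 40 mm in diameter, 6 mm thick); 36 mm above unit_a's origin when home
- unit_a_seam (a point): middle of the boss's top face on unit_a, where the cap's rim meets the housing when home: 30 mm above unit_a's origin, on its axis
- unit_a_nipple (a point): red tip of unit_a's grease nipple, 41 mm from its axis along +x and 22.5 mm above its origin
- unit_b: the other bearing unit, the same but with its cap already home; stays in the fixture. Same axes as unit_a
- fixture: fixed aluminium plate 190 (x) by 230 (y) by 12 mm, origin under its centre, z up. Two raised seats (126 x 36 mm, top 30 mm above the table) at y = +56, -56 mm, each with two 10 mm pins, 15 mm tall, at x = +43, -43 mm. Units sit with their x along the fixture's x and overhang the seats by 9 mm each side: fingertips may go up to 15 mm below their underside
- camera: fixed inspection camera stand: steel foot 120 mm (x) by 100 mm (y), origin under its centre, 20 mm column at x = -30 mm, 316 mm tall; carries a black camera head with a white ring light 62 mm in diameter round the lens. It looks level along its +x
- lens (a point): centre of the lens's front glass, 80 mm ahead of the stand's origin, 160 to 220 mm above the table (head height differs from start to start); its x axis is the direction of view (level), z up
- ratchet: chrome ratchet with black handle, 228 mm long, lying on the table; leave it alone
- caliper: steel vernier caliper, 200 mm long, 6 mm thick, lying on the table between fixture and camera; leave it alone
- grease_tin: yellow and white round tin, 95 mm in diameter, 60 mm high; leave it alone
- spanner: steel combination spanner, 207 mm long, 8 mm thick, lying at the right; leave it alone
Things that resemble listed ones, but are neither listed nor needed, are in the scene too. Leave any blue or turquoise look-alike of the unit_a alone.

How it is judged (in metres and radians):
On the way, in this order (a step that is already met when the one before it is completed fails the run):
1. the proud cap is pressed fully home while the unit sits on its pins (value of joint cap_a below 0.001 m and z of unit_a in the frame of fixture below 0.034 m), for 0.2 s.
2. the unit is lifted clear of the pins in the fingers (z of unit_a in the frame of fixture above 0.055 m and contact force between the fingers and unit_a above 1 N and contact force between unit_a and fixture below 0.1 N), for 0.1 s.
At the end, for the whole second after the job is handed in: unit_a held still by the fingers only, cap within 1 mm of home, seam 130-170 mm before the lens and within 12 mm of its axis in height and sideways, level cap up within 0.12 rad, length along the view within 0.16 rad, nipple towards the lens; unit_b moved under 10 mm (value of joint cap_a below 0.001 m and x of unit_a_seam in the frame of lens between 0.13 and 0.17 m and y of unit_a_seam in the frame of lens between -0.012 and 0.012 m and z of unit_a_seam in the frame of lens between -0.012 and 0.012 m and angle between unit_a's own z axis and vertical below 0.12 rad and angle between the x axis of unit_a and the x axis of lens, either way round below 0.16 rad and x of unit_a_nipple in the frame of lens below 0.14 m and linear speed of unit_a below 0.02 m/s and angular speed of unit_a below 0.15 rad/s and contact force between the fingers and unit_a above 1 N and contact force between unit_a and fixture below 0.1 N and distance of unit_b from where it was at the start of the episode below 0.01 m); the arm keeps its last pose, push and grip.
It fails at once if the camera or its stand is touched (contact force between camera and anything else above 2 N).
It fails at once if the other bearing unit is disturbed (distance of unit_b from where it was at the start of the episode above 0.01 m).
It fails at once if a tool or tin on the table is pushed away (distance of any of ratchet, caliper, grease_tin, spanner from where it was at the start of the episode above 0.025 m).
It also fails if it takes over 45 s, if anything falls off the work surface, if the arm or the gripper's body presses on something with over 40 N, if the wrist force passes 120 N, or if a joint passes its speed limit or range.

## Working session

There is one attempt and no reset: what is moved stays moved. The work goes in short steps, Python scripts to look and compute and a tool call to move; the robot and the scene stay as the last step left them, time stands still between calls to the robot, and variables do not carry over. Pictures are saved under pics/ and viewed, at most 14 in all, crops included, and the job is handed in when it is done.

Besides the shell and the picture viewer there is one more tool, called after "Call:" as name(argument=value, ...) on one line, values as JSON. step_arm: Moves the arm, as the interface text tells. Scaled input: -1 to 1 covers 0.25 m each way for a shift and 180 degrees each way for a turn. Its arguments: {"type":"object","properties":{"targets":{"type":"array","items":{"type":"array","items":{"type":"number"}}}},"required":["targets"]}

```bash
mkdir -p pics && cat > h.py <<'E'
from rig import *
import numpy as np, cv2, pickle
def cap(n,f):
    c=capture(n); cv2.imwrite(f'pics/{f}.png',c['color'][:,:,::-1]); pickle.dump(c,open(f'pics/{f}.pkl','wb')); return c
def load(f): return pickle.load(open(f'pics/{f}.pkl','rb'))
def ray(c,u,v):
    K=c['mtx']; d=np.array([(u-K[0,2])/K[0,0],(v-K[1,2])/K[1,1]]); x=d.copy()
    for _ in range(20): x=d/(1+c['k1']*(x@x))
    r=c['pose'][:3,:3]@np.array([x[0],x[1],1]); return c['pose'][:3,3],r/np.linalg.norm(r)
def onz(c,u,v,z):
    o,r=ray(c,u,v); return o+r*(z-o[2])/r[2]
def tri(c1,p1,c2,p2):
    A=np.zeros((3,3));b=np.zeros(3)
    L=[ray(c1,*p1),ray(c2,*p2)]
    for o,r in L:
        P=np.eye(3)-np.outer(r,r);A+=P;b+=P@o
    X=np.linalg.solve(A,b); return X,[np.linalg.norm((np.eye(3)-np.outer(r,r))@(X-o)) for o,r in L]
def proj(c,X):
    R=c['pose'];p=R[:3,:3].T@(np.array(X)-R[:3,3]);s=p[:2]/p[2];s=s*(1+c['k1']*(s@s));K=c['mtx']
    return np.array([K[0,0]*s[0]+K[0,2],K[1,1]*s[1]+K[1,2]])
def blobs(c,lo,hi,amin=15):
    m=cv2.inRange(cv2.cvtColor(c['color'],cv2.COLOR_RGB2HSV),np.array(lo),np.array(hi))
    n,l,s,ce=cv2.connectedComponentsWithStats(m)
    return [(ce[i].round(1).tolist(),s[i].tolist()) for i in range(1,n) if s[i,4]>=amin]
E
python3 - <<'E'
from h import *
for n in('scene','top','wrist'):
    c=cap(n,n+'0'); print(n,c['pose'].round(3).tolist(),c['mtx'].round(0).tolist(),c['k1'])
    print('Y',blobs(c,(20,110,90),(35,255,255))); print('R',blobs(c,(0,140,80),(8,255,255),4),blobs(c,(172,140,80),(180,255,255),4))
a=np.hstack([cv2.imread('pics/scene0.png'),cv2.imread('pics/top0.png')]);print(a.shape)
E
```

```text
scene [[0.521, -0.568, 0.637, -0.517], [-0.854, -0.356, 0.381, -0.675], [0.01, -0.742, -0.67, 1.234], [0.0, 0.0, 0.0, 1.0]] [[452.0, 0.0, 257.0], [0.0, 452.0, 199.0], [0.0, 0.0, 1.0]] -0.08464766227831348
Y [([225.9, 76.3], [202, 73, 49, 15, 163]), ([343.1, 103.1], [333, 95, 19, 22, 85]), ([198.8, 108.2], [194, 97, 10, 20, 123]), ([352.8, 121.4], [351, 118, 5, 7, 16]), ([95.5, 129.2], [90, 124, 12, 12, 66]), ([273.0, 204.7], [267, 201, 12, 8, 71]), ([145.1, 213.1], [136, 207, 20, 12, 136]), ([258.2, 222.6], [252, 219, 12, 8, 71]), ([330.3, 319.1], [320, 304, 28, 27, 408]), ([395.7, 309.5], [387, 307, 17, 6, 39]), ([11.2, 330.4], [4, 312, 17, 37, 374]), ([353.8, 314.4], [347, 313, 16, 4, 22])]
R [([100.2, 36.7], [82, 0, 39, 77, 1794]), ([266.0, 168.3], [265, 166, 4, 6, 16]), ([267.6, 178.2], [265, 174, 9, 7, 16])] []
top [[0.018, -0.998, 0.068, 0.427], [-1.0, -0.017, 0.014, -0.056], [-0.013, -0.068, -0.998, 1.755], [0.0, 0.0, 0.0, 1.0]] [[476.0, 0.0, 253.0], [0.0, 476.0, 193.0], [0.0, 0.0, 1.0]] 0.015331753377300928
Y [([299.1, 44.4], [275, 23, 44, 45, 233]), ([131.1, 61.5], [103, 46,
[... 607 characters left out ...]
5], [256, 178, 3, 2, 6]), ([257.5, 210.0], [257, 209, 2, 3, 6]), ([381.6, 271.8], [381, 270, 3, 4, 5])] []
wrist [[0.25, -0.924, -0.29, 0.237], [-0.968, -0.24, -0.073, -0.585], [-0.002, 0.299, -0.954, 0.384], [0.0, 0.0, 0.0, 1.0]] [[300.0, 0.0, 253.0], [0.0, 300.0, 186.0], [0.0, 0.0, 1.0]] -0.033454497832396436
Y [([163.4, 37.1], [113, 0, 99, 79, 4730]), ([420.4, 281.5], [416, 266, 9, 34, 112]), ([84.7, 279.5], [82, 268, 7, 23, 57]), ([291.5, 306.2], [280, 290, 27, 39, 682]), ([93.0, 296.4], [89, 292, 9, 9, 28]), ([250.9, 325.3], [246, 324, 10, 5, 15]), ([389.5, 328.9], [385, 326, 11, 6, 16])]
R [([170.3, 28.4], [161, 19, 19, 20, 186]), ([169.2, 27.8], [168, 26, 4, 4, 11])] []
(384, 1024, 3)
```

View pics/scene0.png

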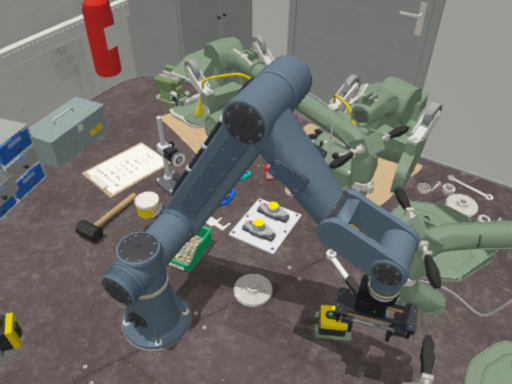

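View pics/top0.png

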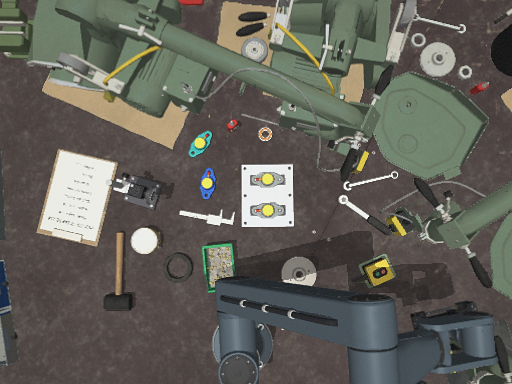

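The top view shows the fixture near (267,195), with both units' nipples pointing left (+y). The camera stand is at (140,190), facing right towards them. The scene view has the caps at (273,205) and (258,223), and the camera head near (177,158).

```bash
python3 - <<'E'
from h import *
s=load('scene0');t=load('top0')
for a,b in(((273.0,204.7),(267.1,178.6)),((258.2,222.6),(267.7,209.9))):
    X,e=tri(s,a,t,b);print(X.round(4),np.round(e,4))
for p in((257,178.5),(257.5,210)): print('nip',onz(t,*p,.0525).round(4))
for p in((242,165),(293,165),(294,226),(242,227)): print('plate',onz(t,*p,.012).round(3))
for p in((160,192),(118,177),(155,207)): print('cam',onz(t,*p,.19).round(3),onz(t,*p,.01).round(3))
for f,(x0,y0,x1,y1) in(('scene0',(150,105,200,205)),('top0',(100,165,175,215))):
    im=cv2.imread(f'pics/{f}.png')[y0:y1,x0:x1]
    im=cv2.resize(im,None,fx=(5 if f=='top0' else 5),fy=5,interpolation=cv2.INTER_CUBIC)
    cv2.imwrite(f'pics/c_{f}.png',im)
a=cv2.imread('pics/c_scene0.png');b=cv2.imread('pics/c_top0.png')
o=np.zeros((500,640,3),np.uint8);o[:500,:250]=a;o[:250,255:630]=b;cv2.imwrite('pics/cc.png',o)
print(read_state()['position'],read_state()['tcp_rot'])
E
```

```text
[ 0.5948 -0.0809  0.0678] [0.0001 0.0001]
[ 0.483  -0.0841  0.0685] [0.0007 0.0007]
nip [ 0.596  -0.0448  0.0525]
nip [ 0.4829 -0.0485  0.0525]
plate [0.649 0.012 0.012]
plate [ 0.652 -0.176  0.012]
plate [ 0.428 -0.182  0.012]
plate [0.421 0.007 0.012]
cam [0.532 0.274 0.19 ] [0.544 0.312 0.01 ]
cam [0.58  0.414 0.19 ] [0.597 0.468 0.01 ]
cam [0.482 0.289 0.19 ] [0.489 0.328 0.01 ]
[ 0.15691069 -0.60436947  0.20718845] [[ 9.67971651e-01  2.51059509e-01 -7.69547396e-05]
 [ 2.51059271e-01 -9.67970210e-01  1.70715184e-03]
 [ 3.54106807e-04 -1.67179478e-03 -9.99998540e-01]]
```

View pics/cc.png

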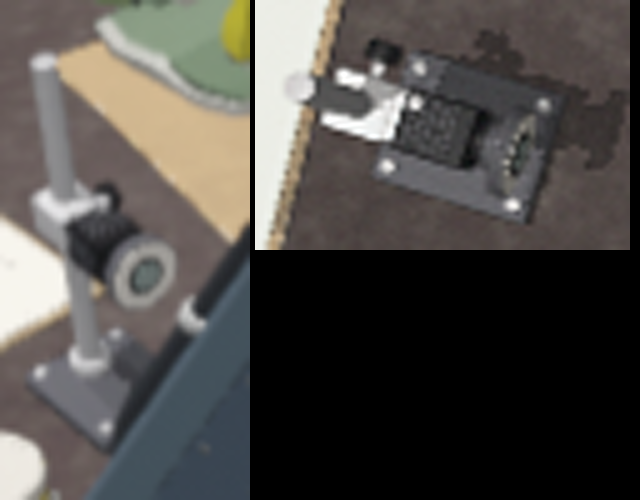

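```bash
python3 - <<'E'
from h import *
s=load('scene0');t=load('top0')
X,e=tri(s,(179.4,159.8),t,(152.4,196));print('lens',X.round(4),np.round(e,4))
for p in((398,225),(430,215),(355,160)):
  for z in(0,.15,.3,.45): X=onz(t,*p,z);print(p,X.round(3),proj(s,X).round(0),proj(load('wrist0'),X).round(0))
E
```

```text
lens [0.5207 0.2999 0.1754] [0.0021 0.0021]
(398, 225) [ 0.439 -0.563  0.   ] [375. 300.] [ 282. -104.]
(398, 225) [ 0.438 -0.52   0.15 ] [371. 265.] [ 232. -272.]
(398, 225) [ 0.437 -0.476  0.3  ] [366. 226.] [ 9548. 40123.]
(398, 225) [ 0.436 -0.433  0.45 ] [361. 182.] [454. 599.]
(430, 215) [ 0.477 -0.679  0.   ] [412. 306.] [ 397. -111.]
(430, 215) [ 0.473 -0.626  0.15 ] [407. 272.] [ 420. -280.]
(430, 215) [ 0.469 -0.573  0.3  ] [401. 232.] [-13983.  74147.]
(430, 215) [ 0.464 -0.519  0.45 ] [394. 187.] [266. 611.]
(355, 160) [ 0.676 -0.406  0.   ] [358. 237.] [ 187. -404.]
(355, 160) [ 0.655 -0.376  0.15 ] [355. 208.] [308. 471.]
(355, 160) [ 0.633 -0.346  0.3  ] [351. 175.] [-1054. -4256.]
(355, 160) [ 0.612 -0.316  0.45 ] [346. 138.] [471. 698.]
```

View pics/wrist0.png

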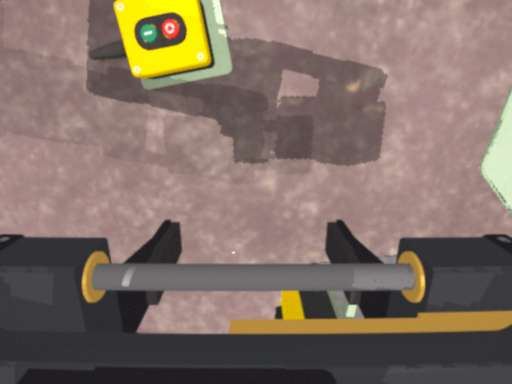

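The wrist view shows the open fingers at the bottom, with nothing in the way upward. The move goes inward and up first, away from the green robots.

Call:
step_arm(targets=[[1, 0.17, 0.82, 0.4, 0.2], [1, 0.17, 0.82, 0.4, 0.2], [1, 0.17, 0.82, 0.4, 0.2], [1, 0.17, 0.82, 0.4, 0.2], [1, 0.17, 0.82, 0.4, 0.2], [1, 0.17, 0.82, 0.4, 0.2]])

```text
time_s: 0.75
position: [0.2003, -0.3966, 0.3097]
tcp_rot: [[0.633, 0.774, 0.001], [0.774, -0.633, -0.001], [-0.0, 0.001, -1.0]]
force: [-1.0, -0.9, 0.5]
opening: 0.999
grasp_force: 0.0
```

Call:
step_arm(targets=[[1, 0.95, 0.9, 0, 0.22], [1, 0.95, 0.9, 0, 0.22], [1, 0.95, 0.9, 0, 0.22], [1, 0.95, 0.9, 0, 0.22], [1, 0.95, 0.9, 0, 0.22], [1, 0.95, 0.9, 0, 0.22], [1, 0.95, 0.9, 0, 0.22], [1, 0.95, 0.9, 0, 0.22]])

```text
time_s: 1.55
position: [0.4393, -0.1733, 0.3072]
tcp_rot: [[-0.007, 1.0, 0.0], [1.0, 0.007, 0.001], [0.001, 0.0, -1.0]]
force: [-0.3, -0.2, 0.1]
opening: 1.001
grasp_force: 0.0
```

Call:
step_arm(targets=[[1, 0.4, 0.33, -0.2, 0], [1, 0.4, 0.33, -0.2, 0], [1, 0.4, 0.33, -0.2, 0], [1, 0.4, 0.33, -0.2, 0], [1, 0.4, 0.33, -0.2, 0]])

```text
time_s: 2.05
position: [0.5366, -0.0932, 0.2568]
tcp_rot: [[-0.003, 1.0, -0.003], [1.0, 0.003, -0.0], [-0.0, -0.003, -1.0]]
force: [-0.7, 0.8, -0.0]
opening: 1.002
grasp_force: 0.0
```

```bash
python3 -c "
from h import *
cap('wrist','w1')"
```

Call:
step_arm(targets=[[1, 0, 0.4, 0, 0], [1, 0, 0.4, 0, 0], [1, 0, 0.4, 0, 0], [1, 0, 0.4, 0, 0]])

```text
time_s: 2.5
position: [0.5366, 0.0068, 0.2587]
tcp_rot: [[-0.003, 1.0, 0.001], [1.0, 0.003, -0.001], [-0.001, 0.001, -1.0]]
force: [0.8, 0.3, 0.8]
opening: 1.001
grasp_force: 0.0
```

```bash
python3 -c "
from h import *
cap('wrist','w2')"
```

Call:
step_arm(targets=[[1, 0, 0, 0.44, 0], [1, 0, 0.9, 0.44, 0], [1, 0, 0.9, 0.44, 0], [1, 0, 0.9, 0.44, 0], [1, 0, 0.9, 0.44, 0], [1, 0, 0.9, 0.44, 0], [1, 0, 0.9, 0.44, 0], [1, 0, 0.9, 0.44, 0]])

```text
time_s: 3.35
position: [0.5376, 0.2309, 0.368]
tcp_rot: [[-0.001, 1.0, 0.001], [1.0, 0.001, -0.001], [-0.001, 0.001, -1.0]]
force: [0.5, 0.2, -0.2]
opening: 0.999
grasp_force: 0.0
```

```bash
python3 - <<'E'
from h import *
cap('wrist','w3');cap('scene','s3')
for f in('w1','w2'):
    c=load(f);print(f,c['pose'][:3,3].round(3),'Y',blobs(c,(20,110,90),(35,255,255),300),'R',blobs(c,(0,140,80),(8,255,255),6),blobs(c,(170,140,80),(180,255,255),6))
cv2.imwrite('pics/v.png',cv2.resize(np.vstack([np.hstack([cv2.imread(f'pics/{a}.png') for a in r]) for r in(('w1','w2'),('w3','s3'))]),(800,600)))
E
```

```text
w1 [ 0.537 -0.011  0.434] Y [([299.7, 150.0], [284, 135, 32, 31, 789]), ([209.6, 153.1], [194, 138, 32, 31, 811])] R [([461.4, 39.6], [431, 21, 59, 42, 1023]), ([299.1, 119.9], [296, 117, 7, 7, 46]), ([209.4, 122.1], [206, 119, 8, 7, 48])] []
w2 [0.536 0.089 0.436] Y [([407.5, 25.3], [392, 8, 33, 35, 891]), ([287.0, 50.9], [272, 35, 31, 33, 802]), ([295.3, 222.5], [281, 209, 30, 28, 640]), ([212.4, 226.0], [198, 212, 30, 29, 669])] R [([423.1, 47.8], [419, 44, 9, 8, 50]), ([315.0, 56.3], [311, 54, 8, 6, 37]), ([443.2, 121.7], [417, 108, 52, 35, 856]), ([294.6, 195.1], [292, 192, 6, 7, 41]), ([211.9, 197.0], [209, 194, 7, 7, 43])] [([315.8, 53.3], [312, 53, 8, 3, 9])]
```

View pics/v.png

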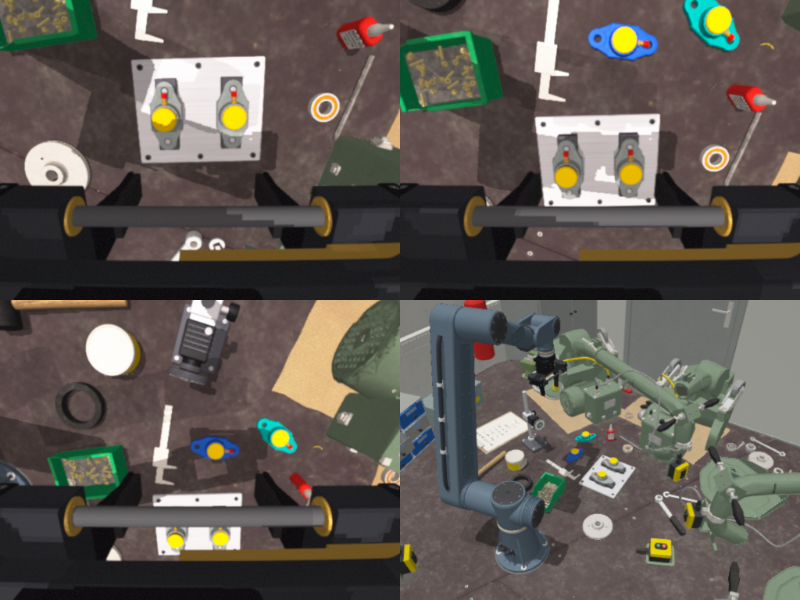

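Both units are clear in w1 and w2. Unit at x≈0.48 appears at (210,153)/(212,226), and unit at x≈0.595 at (300,150)/(295,222). w3 shows the camera stand from above at the top centre.

```bash
python3 - <<'E'
from h import *
a,b,s,t,w=load('w1'),load('w2'),load('s3'),load('top0'),load('w3')
print('scene Y',blobs(s,(20,110,90),(35,255,255),50))
for n,p,q in(('cap_near',(209.6,153.1),(212.4,226)),('cap_far',(299.7,150),(295.3,222.5)),('nip_near',(209.4,122.1),(211.9,197)),('nip_far',(299.1,119.9),(294.6,195.1))):
    X,e=tri(a,p,b,q);print(n,X.round(4),np.round(e,4))
i1=cv2.imread('pics/s3.png')
A=cv2.resize(i1[165:215,115+125:115+190],None,fx=6,fy=6,interpolation=cv2.INTER_CUBIC)   # fixture in 512 coords
B=cv2.resize(i1[105:205,150:210],None,fx=6,fy=6,interpolation=cv2.INTER_CUBIC)
C=cv2.resize(cv2.imread('pics/w3.png')[0:110,210:320],None,fx=4,fy=4,interpolation=cv2.INTER_CUBIC)
print(A.shape,B.shape,C.shape)
o=np.zeros((600,800,3),np.uint8);o[:600,:360]=B;o[:300,362:752]=A;o[302:302+298,362:362+440]=C[:298,:438];cv2.imwrite('pics/v2.png',o)
E
```

```text
scene Y [([233.1, 76.2], [208, 73, 52, 12, 155]), ([343.1, 103.1], [333, 95, 19, 22, 87]), ([198.2, 112.2], [194, 106, 10, 11, 60]), ([237.5, 170.8], [233, 168, 12, 7, 57]), ([223.5, 192.9], [219, 190, 10, 7, 57]), ([273.1, 204.7], [267, 201, 12, 8, 72]), ([145.1, 213.1], [136, 207, 20, 12, 136]), ([358.3, 218.8], [349, 207, 21, 26, 264]), ([258.2, 222.5], [252, 219, 12, 8, 72]), ([370.6, 275.0], [365, 259, 13, 33, 281]), ([333.1, 317.6], [319, 304, 29, 27, 571]), ([11.2, 330.4], [4, 312, 17, 37, 376])]
cap_near [ 0.4824 -0.0838  0.0672] [0.0001 0.0001]
cap_far [ 0.5945 -0.0804  0.0628] [0. 0.]
nip_near [ 0.4816 -0.0472  0.0536] [0.0001 0.0001]
nip_far [ 0.5933 -0.0442  0.0537] [0.0001 0.0001]
(300, 390, 3) (600, 360, 3) (440, 440, 3)
```

View pics/v2.png

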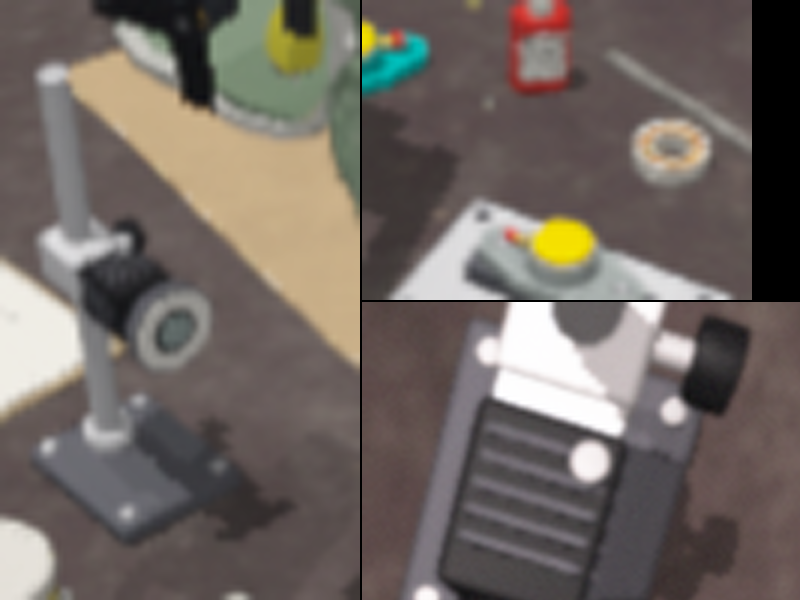

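The proud cap is on the near unit (x≈0.482), 4.4 mm higher than the other. The stand's foot bolts are visible in both scene and w3.

```bash
python3 - <<'E'
from h import *
s,t,w=load('s3'),load('top0'),load('w3')
S=[(157.8,179.5),(173.2,171.8),(171.2,190.8),(186.7,182.7)]
W=[(241.2,12),(287.8,27),(226.2,73.2)]
for p,q in zip(S,W):
    X,e=tri(s,p,w,q);print(X.round(4),np.round(e,4))
T=[(100+(x-255)/5,165+y/5) for x,y in((387,165),(420,67),(512,204),(543,103))]
P={}
for n,c,L in(('s',s,S),('t',t,T),('w',w,W)):
    P[n]=np.array([onz(c,*p,.014) for p in L])[:,:2];print(n,P[n].round(4).tolist())
    if len(L)==4: print('  centre',P[n].mean(0).round(4),end='')
    d=P[n][2]-P[n][0]; print('  yaw long',np.degrees(np.arctan2(d[1],d[0])).round(1),'  len',np.linalg.norm(d).round(4))
cs=P['s'].mean(0); 
o,r=ray(s,179.7,159.7)
for yaw in(-104,-106,-108):
    f=np.array([np.cos(np.radians(yaw)),np.sin(np.radians(yaw))])
    for n,c0 in(('s',cs),('t',P['t'].mean(0)),('w',(P['w'][1]+P['w'][2])/2)):
        L=c0+.08*f; k=((L-o[:2])@r[:2])/(r[:2]@r[:2]); print(yaw,n,L.round(4),'z',(o+k*r)[2].round(4),'miss',(o+k*r)[:2].round(4)-L.round(4))
# head side edges in w3 (black head): left edge and right edge crops
for z in(.2,):
    for e in(((490,400),(443,585)),((625,435),(585,600))):
        p=[onz(w,210+(x-362)/4,(y-302)/4,z)[:2] for x,y in e]; d=p[1]-p[0];print('head yaw',np.degrees(np.arctan2(d[1],d[0])).round(1),p)
E
```

```text
[0.5194 0.4334 0.0188] [0.0003 0.0003]
[0.5936 0.4115 0.019 ] [0.0009 0.0009]
[0.4942 0.3415 0.0167] [0.0014 0.0014]
s [[0.5236, 0.4374], [0.5988, 0.4152], [0.4972, 0.3426], [0.5719, 0.3205]]
  centre [0.5479 0.3789]  yaw long -105.6   len 0.0985
t [[0.52, 0.4335], [0.5926, 0.4117], [0.4929, 0.3407], [0.5675, 0.3203]]
  centre [0.5433 0.3766]  yaw long -106.3   len 0.0966
w [[0.519, 0.4348], [0.5935, 0.4131], [0.4931, 0.3428]]
  yaw long -105.7   len 0.0956
-104 s [0.5285 0.3013] z 0.1703 miss [-0.0007  0.0008]
-104 t [0.5239 0.2989] z 0.174 miss [ 0.0003 -0.0002]
-104 w [0.5239 0.3003] z 0.1733 miss [ 0.001 -0.001]
-106 s [0.5258 0.302 ] z 0.1714 miss [ 0.0009 -0.001 ]
-106 t [0.5212 0.2997] z 0.1751 miss [ 0.0019 -0.0021]
-106 w [0.5212 0.301 ] z 0.1744 miss [ 0.0026 -0.0027]
-108 s [0.5231 0.3028] z 0.1724 miss [ 0.0026 -0.0027]
-108 t [0.5185 0.3005] z 0.1761 miss [ 0.0036 -0.0038]
-108 w [0.5186 0.3019] z 0.1754 miss [ 0.0042 -0.0045]
head yaw -106.1 [array([0.52625806, 0.38030157]), array([0.51313254, 0.3347926 ])]
head yaw -103.7 [array([0.56153032, 0.37197683]), array([0.55154209, 0.33095876])]
```

Lens at about (0.522, 0.2985, 0.1745), looking along yaw -105.5°. So the seam's target is about (0.482, 0.154, 0.1745), with the unit turned by about -17°. Next: back over unit_a with the fingers shut.

Call:
step_arm(targets=[[-1, -0.22, -0.9, 0, 0.0085], [-1, -0.22, -0.9, 0, 0.0085], [-1, -0.22, -0.9, 0, 0.0085], [-1, -0.22, -0.9, 0, 0.0085], [-1, -0.22, -0.9, 0, 0.0085], [-1, -0.22, -0.9, 0, 0.0085], [-1, -0.22, -0.9, 0, 0.0085]])

```text
time_s: 4.15
position: [0.4815, 0.0057, 0.3678]
tcp_rot: [[-0.025, 1.0, -0.0], [1.0, 0.025, 0.0], [0.0, -0.0, -1.0]]
force: [0.8, -0.4, 0.7]
opening: 0.45
grasp_force: 0.0
```

Call:
step_arm(targets=[[-1, 0, -0.36, -0.98, 0], [-1, 0, -0.36, -0.98, 0], [-1, 0, -0.36, -0.98, 0], [-1, 0, -0.36, -0.98, 0], [-1, 0, -0.36, -0.98, 0], [-1, 0, -0.36, -0.98, 0], [-1, 0, -0.36, -0.98, 0], [-1, 0, -0.36, -0.98, 0]])

```text
time_s: 4.95
position: [0.4833, -0.0821, 0.1243]
tcp_rot: [[-0.03, 1.0, 0.002], [1.0, 0.03, -0.001], [-0.001, 0.002, -1.0]]
force: [0.1, 0.3, -0.1]
opening: 0.003
grasp_force: 0.0
```

Call:
step_arm(targets=[[-1, 0, 0, -0.15, 0], [-1, 0, -0.005, -0.16, 0], [-1, 0, -0.005, -0.168, 0], [-1, 0, -0.005, -0.176, 0], [-1, 0, -0.005, -0.184, 0], [-1, 0, -0.005, -0.184, 0]])

```text
time_s: 5.55
position: [0.4824, -0.0838, 0.0778]
tcp_rot: [[-0.029, 1.0, 0.001], [1.0, 0.029, -0.001], [-0.001, 0.001, -1.0]]
force: [-0.6, 0.5, -0.2]
opening: 0.008
grasp_force: 0.0
```

Call:
step_arm(targets=[[-1, 0, 0, -0.004, 0], [-1, 0, 0, -0.008, 0], [-1, 0, 0, -0.012, 0], [-1, 0, 0, -0.012, 0]])

```text
time_s: 5.95
position: [0.4818, -0.0837, 0.0738]
tcp_rot: [[-0.029, 1.0, -0.0], [1.0, 0.029, 0.0], [0.0, -0.0, -1.0]]
force: [0.7, -0.5, 0.7]
opening: 0.003
grasp_force: 0.0
```

Call:
step_arm(targets=[[-1, 0, 0, -0.004, 0], [-1, 0, 0, -0.008, 0], [-1, 0, 0, -0.008, 0]])

```text
time_s: 6.25
position: [0.4818, -0.0837, 0.0718]
tcp_rot: [[-0.029, 1.0, -0.0], [1.0, 0.029, 0.0], [0.0, -0.0, -1.0]]
force: [0.9, 0.4, 0.7]
opening: 0.006
grasp_force: 0.0
```

Call:
step_arm(targets=[[-1, 0, 0, -0.004, 0], [-1, 0, 0, -0.008, 0], [-1, 0, 0, -0.008, 0]])

```text
time_s: 6.55
position: [0.4819, -0.0837, 0.0698]
tcp_rot: [[-0.029, 1.0, -0.0], [1.0, 0.029, 0.0], [0.0, -0.0, -1.0]]
force: [1.1, -0.2, 1.0]
opening: 0.005
grasp_force: 0.0
```

No contact yet, so I'll look from the wrist.

```bash
python3 - <<'E'
from h import *
c=cap('wrist','w4'); s=cap('scene','s4')
print('Y',blobs(c,(20,110,90),(35,255,255),100),read_state()['force'])
i=cv2.resize(s['color'][190:245,220:300,::-1],None,fx=5,fy=5,interpolation=cv2.INTER_CUBIC)
o=np.zeros((384,800,3),np.uint8);o[:,:400]=c['color'][:,56:456,::-1];o[:275,400:]=i;cv2.imwrite('pics/v4.png',o)
E
```

```text
Y [([419.5, 219.7], [390, 193, 60, 55, 2560]), ([254.0, 214.9], [223, 195, 62, 43, 1671])] [ 0.51674468 -0.81866724 -0.17121011]
```

View pics/v4.png

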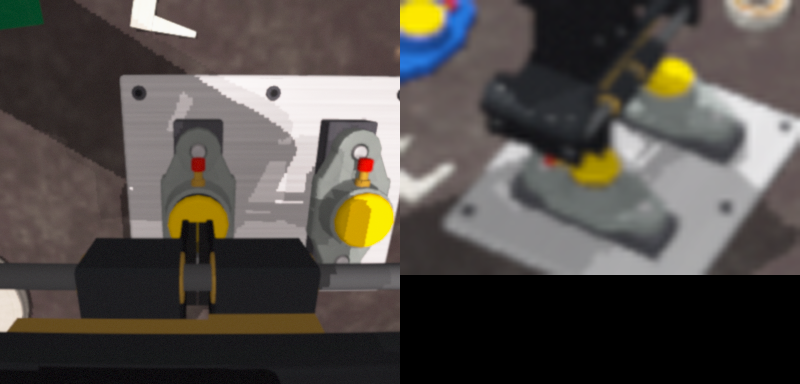

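The fingers are centred over unit_a's cap. Keep going down in 1 mm steps until there is force.

Call:
step_arm(targets=[[-1, 0, 0, -0.004, 0], [-1, 0, 0, -0.008, 0]])

```text
time_s: 6.85
position: [0.482, -0.0837, 0.0679]
tcp_rot: [[-0.029, 1.0, 0.0], [1.0, 0.029, -0.0], [-0.0, 0.0, -1.0]]
force: [0.1, 0.7, -0.1]
opening: 0.006
grasp_force: 0.0
```

Call:
step_arm(targets=[[-1, 0, 0, -0.004, 0], [-1, 0, 0, -0.004, 0]])

```text
time_s: 7.05
position: [0.4818, -0.0837, 0.0668]
tcp_rot: [[-0.029, 1.0, -0.0], [1.0, 0.029, 0.0], [0.0, -0.0, -1.0]]
force: [0.2, 0.6, -1.1]
opening: 0.008
grasp_force: 0.0
```

Call:
step_arm(targets=[[-1, 0, 0, -0.004, 0], [-1, 0, 0, -0.004, 0]])

```text
time_s: 7.25
position: [0.4819, -0.0837, 0.0659]
tcp_rot: [[-0.029, 1.0, -0.0], [1.0, 0.029, 0.0], [0.0, -0.0, -1.0]]
force: [-0.3, -0.4, 0.5]
opening: 0.007
grasp_force: 0.0
```

```bash
python3 - <<'E'
from h import *
c=load('w4');p=np.array([.4819,-.0837,.0698])
for dz in(-.012,-.008,-.004,0,.004,.008):
    print(dz,[proj(c,p+[dx,.0095,dz]).round(1).tolist() for dx in(-.007,.007)])
print('b cap rim', [proj(c,[.5945,-.0804+.018,z]).round(1).tolist() for z in(.056,.06,.066,.072)])
print('a cap flat edge', [proj(c,[.4824,-.0838+.018,z]).round(1).tolist() for z in(.056,.06,.066,.072)])
print('nips a', [proj(c,[.482,-.043,z]).round(1).tolist() for z in(.045,.0525,.06)])
E
python3 - <<'E'
import sys;sys.path.insert(0,'.')
import os;os.chdir('.')
from h import *
c=cap('wrist','w5');cv2.imwrite('pics/v5.png',cv2.resize(c['color'][150:290,200:480,::-1],None,fx=2.8,fy=2.8,interpolation=cv2.INTER_CUBIC))
E
```

```text
-0.012 [[242.8, 204.2], [263.6, 204.8]]
-0.008 [[242.6, 206.4], [263.8, 206.9]]
-0.004 [[242.4, 208.6], [264.0, 209.2]]
0 [[242.2, 210.9], [264.2, 211.5]]
0.004 [[242.0, 213.4], [264.4, 214.0]]
0.008 [[241.7, 215.9], [264.7, 216.5]]
b cap rim [[419.8, 191.5], [423.0, 193.4], [427.9, 196.4], [433.2, 199.6]]
a cap flat edge [[254.3, 191.8], [254.3, 193.8], [254.4, 196.8], [254.4, 200.0]]
nips a [[254.7, 155.1], [254.7, 157.3], [254.8, 159.8]]
```

View pics/v5.png

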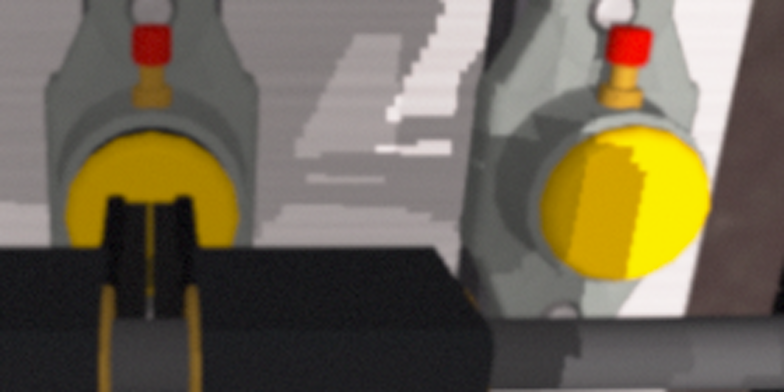

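Call:
step_arm(targets=[[-1, 0, 0, -0.004, 0], [-1, 0, 0, -0.008, 0]])

```text
time_s: 7.5
position: [0.482, -0.0837, 0.0639]
tcp_rot: [[-0.029, 1.0, 0.0], [1.0, 0.029, -0.0], [-0.0, 0.0, -1.0]]
force: [0.5, -0.5, 0.2]
opening: 0.006
grasp_force: 0.0
```

Call:
step_arm(targets=[[-1, 0, 0, -0.004, 0], [-1, 0, 0, -0.008, 0]])

```text
time_s: 7.7
position: [0.4819, -0.0837, 0.0619]
tcp_rot: [[-0.029, 1.0, -0.0], [1.0, 0.029, 0.0], [0.0, -0.0, -1.0]]
force: [-0.2, 0.3, -0.7]
opening: 0.004
grasp_force: 0.0
```

Call:
step_arm(targets=[[-1, 0, 0, -0.004, 0], [-1, 0, 0, -0.008, 0]])

```text
time_s: 7.9
position: [0.4819, -0.0837, 0.0598]
tcp_rot: [[-0.029, 1.0, -0.0], [1.0, 0.029, 0.0], [0.0, -0.0, -1.0]]
force: [-0.4, -0.6, 0.2]
opening: 0.001
grasp_force: 0.0
```

Call:
step_arm(targets=[[-1, 0, 0, -0.004, 0], [-1, 0, 0, -0.008, 0]])

```text
time_s: 8.1
position: [0.482, -0.0837, 0.0579]
tcp_rot: [[-0.029, 1.0, 0.0], [1.0, 0.029, -0.0], [-0.0, 0.0, -1.0]]
force: [-0.2, 0.9, -0.3]
opening: 0.006
grasp_force: 0.0
```

Call:
step_arm(targets=[[-1, 0, 0, -0.004, 0], [-1, 0, 0, -0.008, 0]])

```text
time_s: 8.3
position: [0.482, -0.0837, 0.0566]
tcp_rot: [[-0.029, 1.0, 0.0], [1.0, 0.029, -0.0], [-0.0, 0.0, -1.0]]
force: [-0.8, -0.3, 9.4]
opening: 0.009
grasp_force: 4.5
```

```bash
python3 - <<'E'
from h import *
c=cap('wrist','w6');s=cap('scene','s6')
print('Y',blobs(c,(20,110,90),(35,255,255),100))
a=cv2.resize(c['color'][150:270,200:460,::-1],(780,360));b=cv2.resize(s['color'][205:240,230:306,::-1],(521,240),interpolation=cv2.INTER_CUBIC)
o=np.zeros((600,780,3),np.uint8);o[:360]=a;o[360:,:521]=b;cv2.imwrite('pics/v6.png',o)
E
```

```text
Y [([429.1, 185.8], [421, 179, 15, 13, 115]), ([430.3, 228.0], [398, 199, 65, 59, 2904]), ([253.9, 219.1], [221, 202, 66, 36, 1385])]
```

View pics/v6.png

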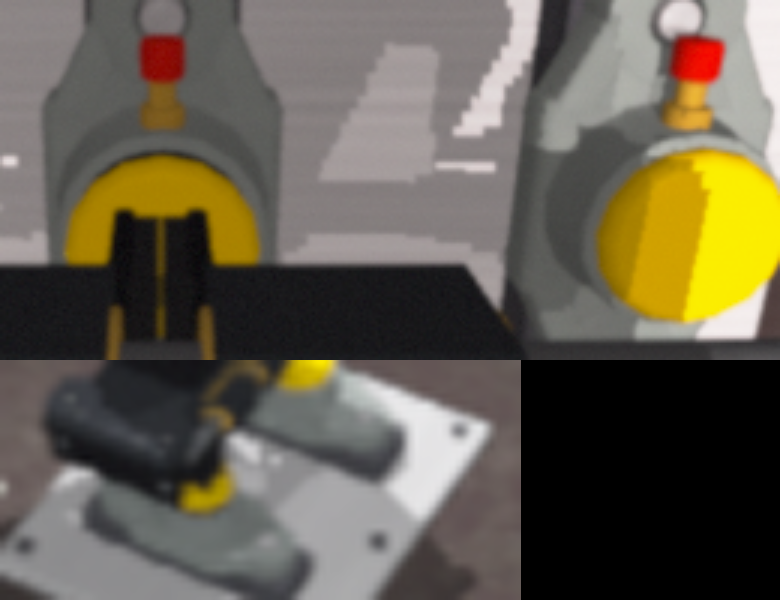

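Contact at TCP z≈0.0575 with 9.4 N, so the shut tips sit further back than nominal. Continue pressing.

Call:
step_arm(targets=[[-1, 0, 0, -0.004, 0], [-1, 0, 0, -0.008, 0]])

```text
time_s: 8.6
position: [0.482, -0.0837, 0.0548]
tcp_rot: [[-0.029, 1.0, 0.0], [1.0, 0.029, -0.0], [-0.0, 0.0, -1.0]]
force: [-0.7, 1.1, 8.6]
opening: 0.005
grasp_force: 4.5
```

Call:
step_arm(targets=[[-1, 0, 0, -0.004, 0], [-1, 0, 0, -0.008, 0]])

```text
time_s: 8.8
position: [0.482, -0.0837, 0.0529]
tcp_rot: [[-0.029, 1.0, 0.0], [1.0, 0.029, -0.0], [-0.0, 0.0, -1.0]]
force: [-1.1, 0.4, 9.7]
opening: 0.006
grasp_force: 4.5
```

Call:
step_arm(targets=[[-1, 0, 0, -0.004, 0], [-1, 0, 0, -0.004, 0]])

```text
time_s: 9.0
position: [0.482, -0.0837, 0.0518]
tcp_rot: [[-0.029, 1.0, 0.0], [1.0, 0.029, -0.0], [-0.0, 0.0, -1.0]]
force: [-2.3, 0.4, 7.3]
opening: 0.006
grasp_force: 4.0
```

Call:
step_arm(targets=[[-1, 0, 0, -0.004, 0], [-1, 0, 0, -0.004, 0]])

```text
time_s: 9.2
position: [0.482, -0.0837, 0.0517]
tcp_rot: [[-0.029, 1.0, 0.001], [1.0, 0.029, -0.0], [-0.0, 0.001, -1.0]]
force: [-3.1, 1.1, 16.2]
opening: 0.007
grasp_force: 8.0
```

Call:
step_arm(targets=[[-1, 0, 0, -0.004, 0], [-1, 0, 0, -0.004, 0], [-1, 0, 0, -0.004, 0]])

```text
time_s: 9.5
position: [0.4821, -0.0837, 0.0516]
tcp_rot: [[-0.03, 1.0, 0.001], [1.0, 0.03, -0.001], [-0.001, 0.001, -1.0]]
force: [-4.4, 2.2, 24.2]
opening: 0.005
grasp_force: 12.0
```

Force rises with no travel, so the cap is home (hard stop). Tips shut sit about 14 mm behind the reported TCP. Next: back off, open, look at the cap heights and descend carefully.

Call:
step_arm(targets=[[-1, 0, 0, 0.06, 0], [1, 0, 0, 0.18, 0], [1, 0, 0, 0.18, 0], [1, 0, 0, 0.18, 0], [1, 0, 0, 0.18, 0], [1, 0, 0, 0.18, 0], [1, 0, 0, 0.18, 0], [1, 0, 0, 0.18, 0], [1, 0, 0, 0.18, 0], [1, 0, 0, 0.18, 0], [1, 0, 0, 0.18, 0], [1, 0, 0, 0.18, 0], [1, 0, 0, 0.18, 0]])

```text
time_s: 10.8
position: [0.482, -0.0837, 0.094]
tcp_rot: [[-0.029, 1.0, 0.0], [1.0, 0.029, -0.0], [-0.0, 0.0, -1.0]]
force: [1.0, 0.5, 0.2]
opening: 0.966
grasp_force: 0.0
```

```bash
python3 - <<'E'
from h import *
c=cap('wrist','w7')
print('Y',blobs(c,(20,110,90),(35,255,255),100),'R',blobs(c,(0,140,80),(8,255,255),20))
cv2.imwrite('pics/v7.png',c['color'][:,:,::-1])
p=read_state()['position'];print(p)
for dz in(-.008,0,.008,.0144): print(dz,[[proj(c,p+[dx,dy,dz]).round(0).tolist() for dx in(-.0435,.0435)] for dy in(-.0095,.0095)])
E
```

```text
Y [([253.5, 206.7], [227, 182, 54, 51, 2138]), ([402.3, 206.6], [376, 182, 54, 50, 2075]), ([412.2, 264.5], [402, 252, 17, 27, 101]), ([431.6, 319.4], [411, 313, 43, 18, 172])] R [([253.5, 156.6], [248, 151, 12, 13, 142]), ([403.7, 157.0], [397, 151, 14, 13, 151])]
[ 0.48198941 -0.08370953  0.09398365]
-0.008 [[[188.0, 231.0], [316.0, 234.0]], [[187.0, 205.0], [319.0, 208.0]]]
0 [[[186.0, 236.0], [319.0, 240.0]], [[185.0, 209.0], [321.0, 213.0]]]
0.008 [[[183.0, 242.0], [321.0, 246.0]], [[182.0, 214.0], [324.0, 218.0]]]
0.0144 [[[181.0, 247.0], [323.0, 251.0]], [[179.0, 218.0], [327.0, 222.0]]]
```

View pics/v7.png

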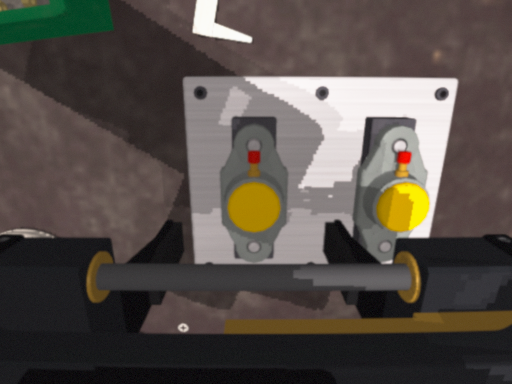

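Both caps now match in size and row (about 54 px, row 207), so the cap is home. The open tips match the +14.4 mm model too. Descend over the flange.

Call:
step_arm(targets=[[1, 0, 0, -0.1, 0], [1, 0, 0, -0.2, 0], [1, 0, 0, -0.26, 0], [1, 0, 0, -0.28, 0], [1, 0, 0, -0.28, 0]])

```text
time_s: 11.35
position: [0.4816, -0.0836, 0.0234]
tcp_rot: [[-0.029, 1.0, -0.001], [1.0, 0.029, 0.001], [0.001, -0.001, -1.0]]
force: [-0.5, -0.1, 0.3]
opening: 1.001
grasp_force: 0.0
```

Call:
step_arm(targets=[[1, 0, 0, -0.024, 0], [1, 0, 0, -0.048, 0], [1, 0, 0, -0.072, 0], [1, 0, 0, -0.072, 0]])

```text
time_s: 11.75
position: [0.4816, -0.0836, 0.0054]
tcp_rot: [[-0.029, 1.0, -0.001], [1.0, 0.029, 0.0], [0.0, -0.001, -1.0]]
force: [0.3, -0.3, -0.6]
opening: 1.002
grasp_force: 0.0
```

No contact, so close.

Call:
step_arm(targets=[[-1, 0, 0, 0, 0], [-1, 0, 0, 0, 0], [-1, 0, 0, 0, 0], [-1, 0, 0, 0, 0], [-1, 0, 0, 0, 0], [-1, 0, 0, 0, 0], [-1, 0, 0, 0, 0], [-1, 0, 0, 0, 0], [-1, 0, 0, 0, 0], [-1, 0, 0, 0, 0]])

```text
time_s: 12.75
position: [0.4822, -0.0838, 0.0061]
tcp_rot: [[-0.029, 1.0, 0.0], [1.0, 0.029, -0.0], [-0.0, 0.0, -1.0]]
force: [1.5, 0.4, 0.9]
opening: 0.62
grasp_force: 30.0
```

Call:
step_arm(targets=[[-1, 0, 0, 0.04, 0], [-1, 0, 0, 0.08, 0], [-1, 0, 0, 0.14, 0], [-1, 0, 0, 0.22, 0], [-1, 0, 0, 0.32, 0], [-1, 0, 0, 0.42, 0], [-1, 0, 0, 0.456, 0], [-1, 0, 0, 0.456, 0], [-1, 0, 0, 0.456, 0]])

```text
time_s: 13.65
position: [0.4811, -0.0834, 0.1195]
tcp_rot: [[-0.029, 1.0, -0.001], [1.0, 0.029, 0.001], [0.001, -0.001, -1.0]]
force: [0.3, -0.0, -4.6]
opening: 0.617
grasp_force: 30.0
```

Call:
step_arm(targets=[[-1, 0, 0.08, 0, -0.01], [-1, 0, 0.18, 0, -0.03], [-1, 0, 0.28, 0, -0.05], [-1, 0, 0.38, 0, -0.07], [-1, 0, 0.48, 0, -0.09], [-1, 0, 0.58, 0, -0.095], [-1, 0, 0.66, 0, -0.095], [-1, 0, 0.72, 0, -0.095], [-1, 0, 0.72, 0, -0.095], [-1, 0, 0.72, 0, -0.095]])

```text
time_s: 14.65
position: [0.4809, 0.0963, 0.1188]
tcp_rot: [[0.265, 0.964, -0.003], [0.964, -0.265, -0.0], [-0.001, -0.003, -1.0]]
force: [-0.2, -0.1, -3.7]
opening: 0.617
grasp_force: 30.0
```

```bash
python3 - <<'E'
from h import *
cs={n:cap(n,n+'8') for n in('scene','top','wrist')}
for n,c in cs.items(): print(n,'Y',blobs(c,(20,110,90),(35,255,255),40),'R',blobs(c,(0,140,80),(8,255,255),5))
S=cs['scene']['color'][100:220,140:300,::-1];T=cs['top']['color'][130:250,110:300,::-1]
o=np.zeros((600,800,3),np.uint8);o[:300,:400]=cv2.resize(S,(400,300));o[:252,400:799]=cv2.resize(T,(399,252));o[300:600,:400]=cv2.resize(cs['wrist']['color'][:,:,::-1],(400,300))
cv2.imwrite('pics/v8.png',o)
s=read_state();print(s['position'],s['tcp_rot'][:,0])
E
```

```text
scene Y [([228.8, 76.9], [202, 73, 58, 15, 181]), ([343.1, 103.1], [333, 95, 19, 22, 85]), ([273.0, 204.7], [267, 201, 12, 8, 71]), ([145.1, 213.1], [136, 207, 20, 12, 136]), ([358.3, 218.8], [349, 207, 21, 26, 266]), ([370.7, 275.1], [365, 259, 13, 33, 281]), ([333.0, 317.6], [319, 304, 29, 27, 572]), ([11.2, 330.4], [4, 312, 17, 37, 374])] R [([92.2, 16.4], [82, 0, 27, 52, 642]), ([291.3, 115.9], [285, 113, 12, 6, 44]), ([269.3, 167.9], [265, 165, 10, 7, 37]), ([267.6, 178.2], [265, 174, 9, 7, 16]), ([337.4, 315.4], [335, 313, 6, 5, 14])]
top Y [([299.0, 44.3], [275, 23, 44, 45, 231]), ([130.9, 61.6], [103, 46, 59, 39, 270]), ([328.6, 82.9], [321, 72, 14, 24, 90]), ([108.3, 96.3], [103, 91, 12, 11, 74]), ([199.4, 142.5], [195, 138, 10, 10, 86]), ([361.4, 162.1], [353, 151, 16, 22, 132]), ([267.1, 178.6], [262, 174, 11, 11, 96]), ([205.3, 182.6], [202, 178, 8, 10, 57]), ([396.7, 225.9], [386, 216, 21, 20, 175]), ([378.7, 272.4], [365, 259, 29, 28, 384]), ([448.2, 360.2], [439, 346, 17, 27, 215])] R [([190.8, 1.9], [178, 0, 25, 6, 115]), ([477.5, 88.7], [470, 83, 19, 11, 87]), ([231.
[... 239 characters left out ...]
, ([348.8, 110.7], [327, 88, 45, 46, 1627]), ([377.9, 105.1], [374, 102, 9, 8, 49]), ([45.3, 213.0], [39, 207, 14, 14, 83]), ([251.9, 215.3], [245, 208, 15, 18, 170]), ([72.8, 217.9], [69, 214, 8, 8, 46]), ([56.9, 225.5], [53, 223, 9, 6, 40]), ([3.8, 229.5], [0, 225, 8, 10, 51]), ([27.9, 243.3], [24, 235, 8, 19, 45]), ([252.9, 252.9], [213, 237, 81, 28, 1671]), ([36.5, 258.9], [30, 257, 14, 5, 45]), ([360.7, 263.6], [356, 257, 9, 14, 42]), ([143.2, 287.5], [140, 277, 8, 25, 76]), ([253.1, 299.5], [215, 290, 77, 24, 1338])] R [([387.1, 103.5], [382, 99, 10, 10, 73]), ([253.3, 195.6], [244, 185, 20, 22, 400])]
[0.48169246 0.09556601 0.11942722] [ 2.66875290e-01  9.63730935e-01 -5.13571744e-04]
```

View pics/v8.png

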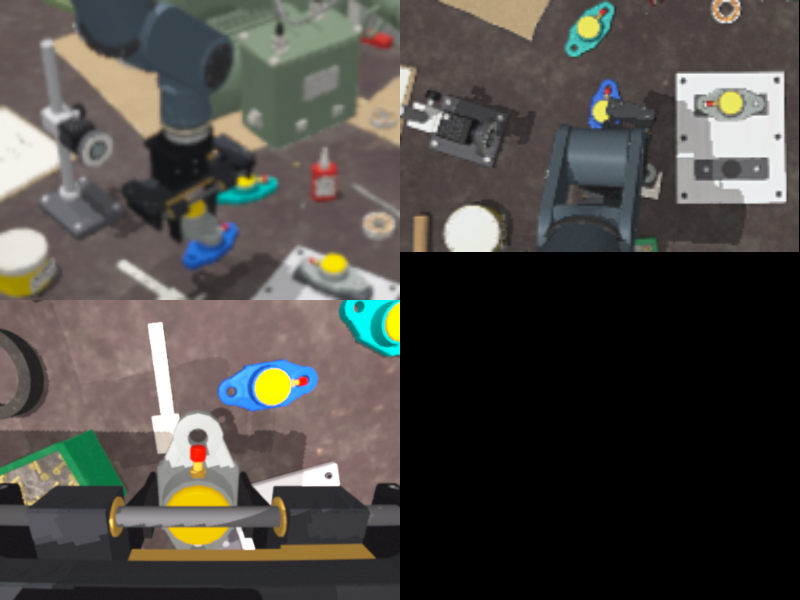

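The unit is held centred between the fingers, with the nipple towards the lens and yaw 74.5°. Only the final approach in +y is left.

Call:
step_arm(targets=[[-1, 0, 0.06, 0.002, 0], [-1, 0, 0.12, 0.004, 0], [-1, 0, 0.18, 0.004, 0], [-1, 0, 0.232, 0.004, 0], [-1, 0, 0.232, 0.004, 0], [-1, 0, 0.232, 0.004, 0], [-1, 0, 0.232, 0.004, 0], [-1, 0, 0.232, 0.004, 0], [-1, 0, 0.232, 0.004, 0]])

```text
time_s: 15.7
position: [0.482, 0.1538, 0.121]
tcp_rot: [[0.267, 0.964, -0.0], [0.964, -0.267, -0.0], [-0.0, -0.0, -1.0]]
force: [0.1, -0.7, -4.1]
opening: 0.617
grasp_force: 30.0
```

```bash
python3 - <<'E'
from h import *
s=read_state();print(s['position'],s['tcp_rot'][:,0],abs(s['qvel']).max(),s['grasp_force'])
c=cap('scene','s9');w=cap('wrist','w9');L=np.array([.522,.2985,.1745])
f=np.array([np.cos(np.radians(-105.5)),np.sin(np.radians(-105.5)),0])
d=np.array([s['position'][0],s['position'][1],.030+s['position'][2]-.0058+.030])-L
print('seam in lens',d@f,d@np.array([-f[1],f[0],0]),d[2])
X=L+d
print('pred seam edge px scene',proj(c,X),'lens',proj(c,L))
print('R wrist',blobs(w,(0,140,80),(8,255,255),50))
cv2.imwrite('pics/v9.png',cv2.resize(c['color'][100:220,140:300,::-1],(800,600),interpolation=cv2.INTER_CUBIC))
E
```

```text
[0.48201033 0.15382768 0.12096034] [ 2.66725310e-01  9.63772587e-01 -9.95793040e-05] 0.05603815441978881 29.9998901411891
seam in lens 0.15009742715066685 0.00012673199326609496 0.0006603358473873389
pred seam edge px scene [203.33587827 177.95204927] lens [179.36533297 159.89403288]
R wrist [([394.1, 164.6], [390, 160, 9, 10, 56]), ([253.3, 195.6], [244, 185, 20, 22, 400])]
```

View pics/v9.png

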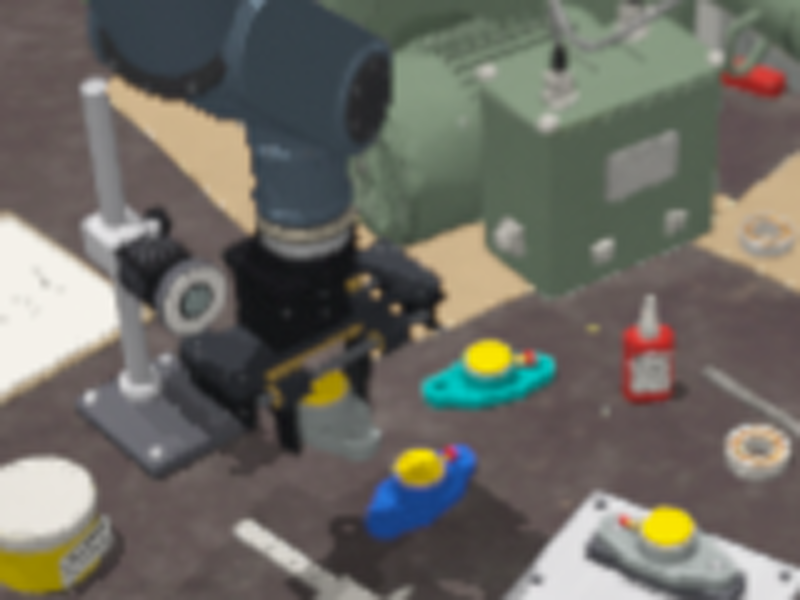

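The unit is level in front of the lens. Its seam shows near (204,180) in the scene picture, against a predicted (203,178). Handing in.

```bash
python3 -c "
from rig import *
print(hand_in())"
```

```text
the job is handed in; nothing more can be done
None
```

I pressed unit_a's cap home, lifted the unit off its pins and handed the job in with it held level in front of the lens, nipple towards it; I measured the seam 150 mm from the lens and within 1 mm of its axis, but the hand-in returned no verdict.

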